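# Transfer filter cartridges from the clip strip to the flush rack in reverse order

### The job

Pull the four filter cartridges out of the spring clips of the strip and stand them upright in the four wells of the grey flush rack, in reverse order: the cartridge that is leftmost in the strip (as seen from the robot) goes into the rightmost well, the next one into the well beside it, and so on. Leave the funnel and the timer where they stand.

Things in the scene. Friction and masses are not known exactly. Their poses are not given: they have to be found in the camera images.
- cart_slim_mid (a point): White filter cartridge, upright, 86 mm high, 35-70 g: round body 18 mm in diameter, the thinnest of the four, from 23 to 80 mm above its underside, grey port stub 8 mm wide on top; below it a grey 18 mm waist and a conical grey foot 28 mm wide. Point: on its axis, half-way up (43 mm above the underside), z up. At the start snapped into a clip; grip the white body from above at this point or up to 20 mm higher.
- cart_hex_mid (a point): White filter cartridge, upright, 86 mm high, 35-70 g: six-sided body, 24 mm across flats (two flats face along x), from 23 to 80 mm above its underside, grey port stub 8 mm wide on top; below it a grey 18 mm waist and a conical grey foot 28 mm wide. Point: on its axis, half-way up (43 mm above the underside), z up. At the start snapped into a clip; grip the white body from above at this point or up to 20 mm higher.
- cart_square_mid (a point): White filter cartridge, upright, 86 mm high, 35-70 g: square body 22 x 22 mm, faces along x and y, from 23 to 80 mm above its underside, grey port stub 8 mm wide on top; below it a grey 18 mm waist and a conical grey foot 28 mm wide. Point: on its axis, half-way up (43 mm above the underside), z up. At the start snapped into a clip; grip the white body from above at this point or up to 20 mm higher.
- cart_wide_mid (a point): White filter cartridge, upright, 86 mm high, 35-70 g: round body 32 mm in diameter, the thickest of the four, from 23 to 80 mm above its underside, grey port stub 8 mm wide on top; below it a grey 18 mm waist and a conical grey foot 28 mm wide. Point: on its axis, half-way up (43 mm above the underside), z up. At the start snapped into a clip; grip the white body from above at this point or up to 20 mm higher.
- clip_slim: Clip of the slim cartridge at the start, one of 4 alike, fixed 60 mm apart in a row on a bar. Black base 46 x 50 x 4 mm, two sprung steel blades (to 21 mm up) over the cartridge's foot. Pull straight up with some 4 to 7 N; free after 25 mm. Origin: centre of the base's underside, 8 mm above the worktop; cartridge stands 4 mm above it. y: left along the row; x: across it, away from the robot.
- clip_hex: Clip of the hex cartridge at the start, one of 4 alike, fixed 60 mm apart in a row on a bar. Black base 46 x 50 x 4 mm, two sprung steel blades (to 21 mm up) over the cartridge's foot. Pull straight up with some 4 to 7 N; free after 25 mm. Origin: centre of the base's underside, 8 mm above the worktop; cartridge stands 4 mm above it. y: left along the row; x: across it, away from the robot.
- clip_square: Clip of the square cartridge at the start, one of 4 alike, fixed 60 mm apart in a row on a bar. Black base 46 x 50 x 4 mm, two sprung steel blades (to 21 mm up) over the cartridge's foot. Pull straight up with some 4 to 7 N; free after 25 mm. Origin: centre of the base's underside, 8 mm above the worktop; cartridge stands 4 mm above it. y: left along the row; x: across it, away from the robot.
- clip_wide: Clip of the wide cartridge at the start, one of 4 alike, fixed 60 mm apart in a row on a bar. Black base 46 x 50 x 4 mm, two sprung steel blades (to 21 mm up) over the cartridge's foot. Pull straight up with some 4 to 7 N; free after 25 mm. Origin: centre of the base's underside, 8 mm above the worktop; cartridge stands 4 mm above it. y: left along the row; x: across it, away from the robot.
- strip: Aluminium bar, 60 (x) x 250 (y) x 8 mm, fixed on the worktop, that carries the four clips in a row along its y axis at y = +0.09, +0.03, -0.03, -0.09 m (which clip is where varies). Origin: centre of the underside; y: left along the row, x: away from the robot.
- rack: Grey flush rack, fixed: block 70 (x) x 250 (y) x 16 mm with four round wells, 46 mm wide, 9 mm deep, at x = 0, y = +0.09, +0.03, -0.03, -0.09 m from its origin; empty at the start. A foot stands loosely on a well's floor, 7 mm above the origin. Origin: centre of the underside, on the worktop; y: left along the row, x: away from the robot.
- funnel: Bystander: glass funnel, 68 mm wide, 86 mm high, mouth down; origin at the centre of its underside.
- timer: Bystander: white bench timer, 28 x 66 x 62 mm, standing; origin at the centre of its underside.
There are look-alikes about, which are no part of the job. Leave any green look-alike of the part that bears cart_hex_mid alone. Leave any red look-alike of the part that bears cart_square_mid alone.

How it is judged:
By the outcome, as a careful person would: the job done as asked, in the order asked, and still so for the second after the job is handed in, with the robot touching nothing.
It also fails if it takes over 112 s, if anything falls off the work surface, if the arm or the gripper's body presses on something with over 40 N, if the wrist force passes 120 N, or if a joint passes its speed limit or range.

### The arm

A 6-joint arm with a two-finger parallel gripper is mounted at the origin on a cart in front of the work surface, level with it; the furniture and walls round the work are solid. World frame = base frame: x ahead of the robot, y to its left, z up, the work surface at z = 0. Lengths are in m, angles in rad, forces in N, time in s.
With the tool pointing down it reaches from about 0.3 to 0.825 m from the base axis. Payload 5.4 kg.
Tool frame: the origin (TCP) lies midway between the tips of the shut fingers; the grasp point (between the pads) lies 19 mm behind it; z points along the fingers, y is the direction in which the jaws open and shut (so a half turn about z gives the same grasp; the last joint's range is limited). The gripper opens to 92 mm and grips with 3 to 60 N. Pads are 20 mm wide; open, the fingers measure 128 mm over their backs; the gripper's body (75 mm by 189 mm) begins 69 mm behind the grasp point.
Start: joints at [-1.554, 0.158, 1.597, -0, 1.386, -0.21], TCP at [0.129, -0.56, 0.215] pointing down, gripper open.
Joint ranges: [-2.91, 2.91], [-0.94, 2.29], [0.18, 2.7], [-1.29, 4.43], [0.17, 2.64], [-3, 3]. Speed limits (rad/s): [2.57, 2.57, 3.14, 3.14, 3.14, 3.14].

### API

Orientations are given as a unit quaternion [w, x, y, z].
In Python, from station import arm, imaging, models gives the robot as it stands. The module is installed in compiled form; this text tells all that it offers.
- The arm moves only by the tool send_rows, never from a script. Its argument "plan" is text: rows parted by semicolons, each of 6 numbers parted by spaces: the shift along the tool's x, y, z in units of 30 cm (1.0 is 30 cm), then the turn, a rotation vector about the tool's x, y, z in units of pi rad (1.0 is pi rad). In form: x y z wx wy wz; .... A call has 1 to 12 rows; each row is the pose to reach, as a shift and turn from the pose measured when the call began, along the tool's axes at that moment, turning the shorter way round; what a row does not reach only later rows make up. A row lasts 1/8 s, in which the tool goes at most 62.5 mm and 10.7 degrees, less where a joint would pass 70% of its speed; a pose out of reach is approached as far as the arm can. A call with a number of a shift or a turn outside -1 to 1 is refused whole. A call with a gripper value outside its range is refused whole. "fingers" is the opening, from 0 (shut) to 1 (fully open), set as the call begins (left out, the last holds). The fingers move at their own pace and stop on an object; the grip force is fixed at half the most. Time passes only in rows, so rows that repeat a pose let the fingers close. It gives the time, the measured TCP pose, the force and the opening at its end, in the units of the state.
- arm.get_state(): the state, without advancing time (a new reading comes with each control period).
- imaging.capture(name): name is "scene" or "top" or "wrist"; returns the picture (384x512x3 uint8, blue, green, red); there is no depth.
- imaging.camera_info(name): a dict with "vertical_fov" (degrees; the focal length in pixels is half the picture's height over the tangent of half this angle, whatever the lens; pixels are square), "cx", "cy" (the principal point, pixels), "R" (3x3) and "t" (3): a world point X has camera coordinates R X + t. Camera axes: x right, y down, z forward; pixel columns grow to the right and rows downward; lengths in m; the calibration is good to about 2 mm. A picture is of the moment at which its call begins: read the wrist's pose just before it. camera_info takes no time and is no camera call; for the wrist camera it gives the pose at the moment of the call.
- arm.finish_job(): hands the job in, once; it reports no verdict.
Trained networks look in the newest picture that a camera, given by its name, has taken for a name from the list of things; names that differ only in an ending like _2 or _b are one class to them, and where a whole thing is asked for, a point or a joint stands for the part that bears it (a point fixed in the world has none). Each returns a list of dicts, best first, with "confidence" (0 to 1); they miss things now and then, are a little off and sometimes report something else, mostly with a low value. They report only what shows in the picture. A call takes as long as a camera call. They do not tell look-alikes from the thing itself.
- models.search_frame(camera, target): "at" ([x, y, z] in m, in world coordinates, good to about 4 mm: the middle of the surface that is visible of it).
- models.spot_point(camera, target): "at" ([x, y, z] in m, in world coordinates, good to about 4 mm: a listed point, or the origin of a listed thing).
The state is a dict: "clock": time; "joint_pos": joint angles; "joint_vel": joint speeds; "joint_torque": joint torques, N m; "position": TCP position; "tcp_rot": TCP orientation; "ft_force": force on the tool from outside, world axes, zero at the start; "moment": the same for the moment, N m; "gripper_width": finger opening in m.
Only numpy, scipy, OpenCV 4.12 (cv2) and the standard library are available. Lean on these libraries where they do the work, as an engineer would, in place of code of your own. Each camera call takes 0.05 s, during which the arm holds its last target.

## Working session

There is one attempt and no reset: what is moved stays moved. The work goes in short steps, Python scripts to look and compute and a tool call to move; the robot and the scene stay as the last step left them, time stands still between calls to the robot, and variables do not carry over. Pictures are saved under pics/ and viewed, and the job is handed in when it is done.

Besides the shell and the picture viewer there is one more tool, called after ">>>" by a JSON object that holds its "fn" and its "kwargs", one argument or row to a line. send_rows: Moves the arm, as the interface text tells. Shifts and turns lie within -1 to 1; 1 stands for 30 cm of shift or pi rad of turn. Its arguments: {"type":"object","properties":{"plan":{"type":"string"},"fingers":{"type":"number"}},"required":["plan"]}

```bash
mkdir -p pics
python3 - <<'E'
from station import arm, imaging, models
import cv2
s=arm.get_state(); print(s)
for n in ["scene","top","wrist"]:
    im=imaging.capture(n); cv2.imwrite(f"pics/{n}0.png",im)
    c=imaging.camera_info(n); print(n,c)
E
```

```text
{'clock': 0.0, 'joint_pos': array([-1.55407860e+00,  1.59064168e-01,  1.59823529e+00,  8.81529254e-06,
        1.38622000e+00, -2.10094171e-01]), 'joint_vel': array([-0.00218579, -0.00096601, -0.00173486, -0.00026155,  0.0027335 ,
        0.00145604]), 'joint_torque': array([-1.14045604e-03, -3.85574770e+01, -3.22107840e+01,  7.00093014e-02,
        3.79740377e-02, -1.23505188e-04]), 'position': array([ 0.12927606, -0.55962399,  0.21360892]), 'tcp_rot': array([-9.58486625e-04,  9.93576065e-01,  1.13162161e-01,  9.73165695e-05]), 'ft_force': array([-0.5272703 ,  0.96203655,  0.37441808]), 'moment': array([-0.01671099, -0.03732443, -0.00012198]), 'gripper_width': 0.09189386974249428}
scene {'vertical_fov': 51.73084922956851, 'cx': 251.71590758000258, 'cy': 193.30465708414943, 'R': array([[-0.90452987, -0.42621327,  0.01296033],
       [-0.26342757,  0.53464153, -0.8029722 ],
       [ 0.33530827, -0.72972644, -0.59587556]]), 't': array([0.55795492, 0.21388971, 0.83722505])}
top {'vertical_fov': 47.45659726368502, 'cx': 257.0183122406752, 'cy': 189.8205187375756, 'R': array([[-0.02103025, -0.99975294, -0.00719575],
       [-0.9940102 ,  0.02168042, -0.10711529],
       [ 0.10724483,  0.00489999, -0.99422057]]), 't': array([0.02810002, 0.6299426 , 0.9902682 ])}
wrist {'vertical_fov': 58.5771230621068, 'cx': 254.73661452378886, 'cy': 185.02857725086687, 'R': array([[ 0.2246774 , -0.97443215, -0.00143383],
       [-0.93005617, -0.21488404,  0.29802747],
       [-0.29071565, -0.0656265 , -0.95455622]]), 't': array([-0.57505304, -0.03355048,  0.39226923])}
```

View pics/scene0.png

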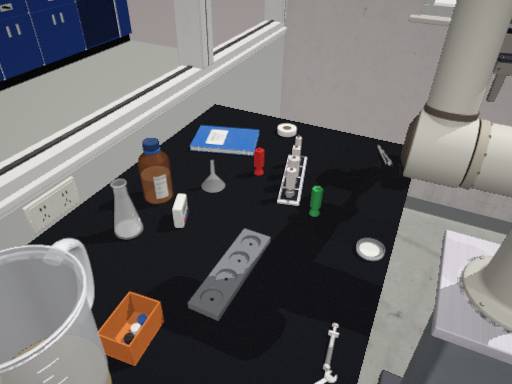

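View pics/top0.png

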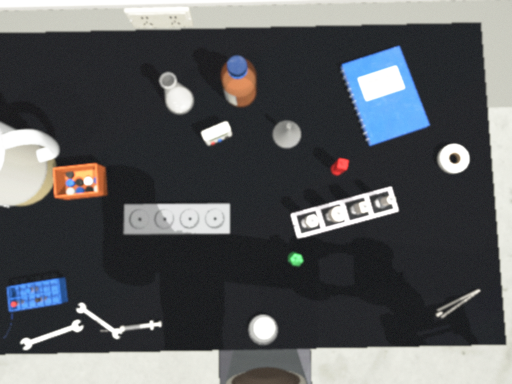

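Run:
```python
from station import arm, imaging, models
for cam in ["top","scene"]:
  for n in ["cart_slim_mid","cart_hex_mid","cart_square_mid","cart_wide_mid","rack","strip"]+(["funnel","timer"] if cam=="top" else []):
    try: print(cam,n,[(d["at"].__class__ and [round(float(v),4) for v in d["at"]],round(d["confidence"],2)) for d in models.spot_point(cam,n)])
    except Exception as e: print(n,e)
print(arm.get_state()["clock"])
```

```text
top cart_slim_mid [([0.5981, -0.2782, 0.0549], 0.64), ([0.5548, -0.1052, 0.0078], 0.19)]
top cart_hex_mid [([0.4726, -0.0685, 0.0419], 0.68), ([0.5549, -0.1064, 0.0557], 0.46), ([0.7687, 0.1077, 0.0013], 0.38)]
top cart_square_mid [([0.6813, -0.1837, 0.0444], 0.7), ([0.5845, -0.2217, 0.0534], 0.51)]
top cart_wide_mid [([0.5686, -0.166, 0.0605], 0.61)]
top rack [([0.571, 0.206, -0.0022], 0.92)]
top strip [([0.5723, -0.1943, 0.0033], 0.79)]
top funnel [([0.7696, -0.0638, 0.0007], 0.58)]
top timer [([0.7661, 0.109, 0.0026], 0.83)]
scene cart_slim_mid [([0.598, -0.2795, 0.0536], 0.54)]
scene cart_hex_mid [([0.4709, -0.0709, 0.0474], 0.72), ([0.5572, -0.1065, 0.0589], 0.51), ([0.5973, -0.2825, 0.0117], 0.3)]
scene cart_square_mid [([0.6791, -0.1771, 0.0437], 0.82), ([0.5841, -0.2226, 0.0582], 0.54)]
scene cart_wide_mid [([0.565, -0.1644, 0.0527], 0.47)]
scene rack [([0.567, 0.2026, -0.0015], 0.97)]
scene strip [([0.581, -0.1933, 0.0004], 0.71)]
0.85
```

```bash
cat > h.py <<'E'
import numpy as np
from station import arm, imaging, models
import cv2
from scipy.spatial.transform import Rotation as Ro
def proj(c,X):
    f=192/np.tan(np.radians(c["vertical_fov"]/2)); p=c["R"]@np.array(X)+c["t"]
    return f*p[:2]/p[2]+[c["cx"],c["cy"]]
def pix2z(c,u,v,z):
    f=192/np.tan(np.radians(c["vertical_fov"]/2)); d=c["R"].T@np.array([(u-c["cx"])/f,(v-c["cy"])/f,1]); o=-c["R"].T@c["t"]
    return o+d*(z-o[2])/d[2]
def rel(target,yaw):
    """row for tool pointing down with tool y at heading: yaw = strip yaw; jaws along strip x"""
    s=arm.get_state(); q=s["tcp_rot"]; R0=Ro.from_quat([q[1],q[2],q[3],q[0]])
    # tool z down, tool y along +-(cos,sin)
    best=None
    for sg in (1,-1):
        y=sg*np.array([np.cos(yaw),np.sin(yaw),0]); z=np.array([0,0,-1.]); x=np.cross(y,z)
        R1=Ro.from_matrix(np.c_[x,y,z]); rv=(R0.inv()*R1).as_rotvec()
        if best is None or np.linalg.norm(rv)<np.linalg.norm(best): best=rv
    p=R0.inv().apply(np.array(target)-s["position"])
    return np.round(np.r_[p/.3,best/np.pi],4)
E
python3 - <<'E'
from h import *
out=[]
for n,(x0,x1,y0,y1) in {"top":(260,410,140,280),"scene":(180,330,120,320)}.items():
    im=cv2.imread(f"pics/{n}0.png"); c=imaging.camera_info(n)
    im=im[y0:y1,x0:x1]; im=cv2.resize(im,None,fx=390/(x1-x0),fy=390/(x1-x0),interpolation=cv2.INTER_CUBIC)[:590]
    out.append(cv2.copyMakeBorder(im,0,590-im.shape[0],0,0,cv2.BORDER_CONSTANT))
cv2.imwrite("pics/crop0.png",np.hstack(out))
E
```

```text
(no output)
```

View pics/crop0.png

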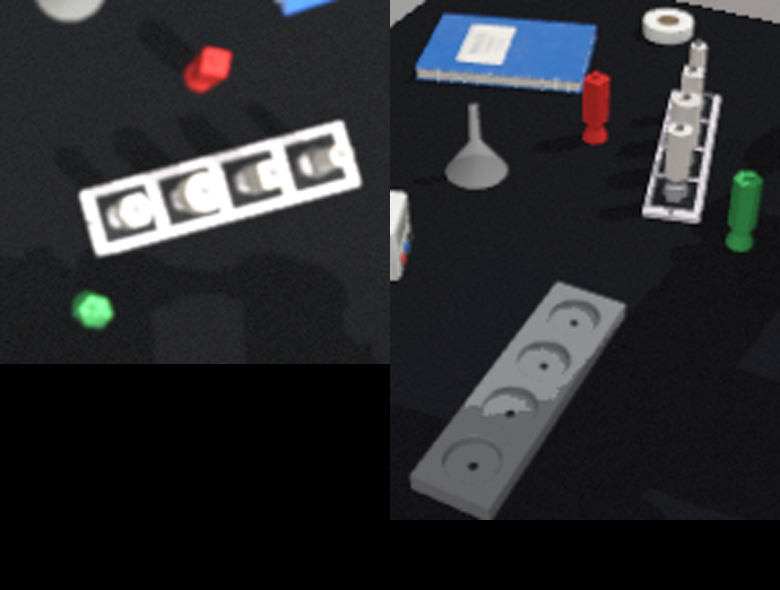

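The red (340,166 px top) and green (296,259 px) ones are the loose look-alikes. The four white ones stand in the strip: hex leftmost (~310,222), then wide (~336,213), square (~360,208) and slim (~385,201). Next I check the strip's geometry and the rack.

Run:
```python
from h import *
c=imaging.camera_info("top")
s=2.6
P=[pix2z(c,260+u/s,140+v/s,.008) for u,v in [(80,191),(342,122),(361,185),(97,256)]]
P=np.array(P); print(P.round(4)); m=P.mean(0); print("strip",m, "len",np.linalg.norm(P[0]-P[1]),np.linalg.norm(P[2]-P[3]),np.linalg.norm(P[0]-P[3]))
e=(P[0]+P[3]-P[1]-P[2]); yaw=np.arctan2(-e[0],e[1]); print("yaw deg",np.degrees(yaw))
im=cv2.imread("pics/top0.png")
for k in (.09,.03,-.03,-.09): print(m[:2]+k*np.array([-np.sin(yaw),np.cos(yaw)]))
# rack
g=cv2.cvtColor(im,cv2.COLOR_BGR2GRAY); mk=np.zeros_like(g); mk[195:245,110:245]=(g[195:245,110:245]>70)*255
pts=cv2.findNonZero(mk); r=cv2.minAreaRect(pts); print(r)
Q=np.array([pix2z(c,u,v,.016) for u,v in cv2.boxPoints(r)]); print(Q.round(4),Q.mean(0))
im2=cv2.resize(im[190:250,110:245],None,fx=5.9,fy=5.9,interpolation=cv2.INTER_CUBIC); cv2.imwrite("pics/rack0.png",im2)
```

```text
[[ 0.5746 -0.0647  0.008 ]
 [ 0.6332 -0.3083  0.008 ]
 [ 0.5746 -0.3226  0.008 ]
 [ 0.515  -0.0785  0.008 ]]
strip [ 0.57434761 -0.19351386  0.008     ] len 0.25054488383883017 0.2512831081054782 0.06123617746057323
yaw deg 13.618793666780544
[ 0.55315613 -0.10604432]
[ 0.56728378 -0.16435735]
[ 0.58141144 -0.22267038]
[ 0.59553909 -0.28098341]
((176.5, 218.5), (31.0, 107.0), 90.0)
[[0.6077 0.3347 0.016 ]
 [0.6022 0.0796 0.016 ]
 [0.5288 0.0807 0.016 ]
 [0.5342 0.3339 0.016 ]] [0.56822266 0.20722825 0.016     ]
```

View pics/rack0.png

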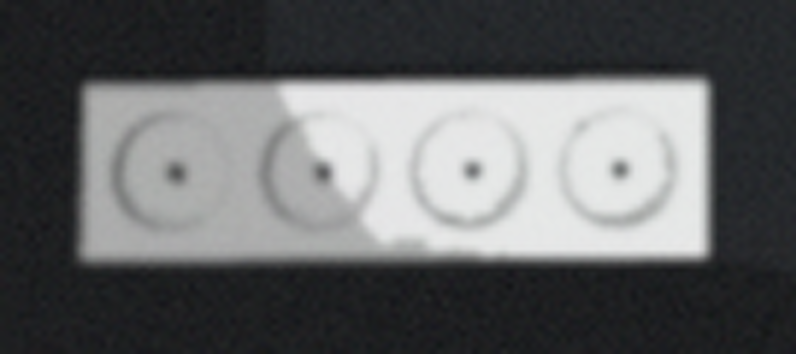

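Run:
```python
from h import *
c=imaging.camera_info("top")
for u,v in [(177,174),(323,173),(473,171),(620,169)]:
    print(pix2z(c,110+u/5.9,190+v/5.9,.007).round(4))
yaw=np.radians(13.6)
print(rel([.5535,-.106,.19],yaw))
print(rel([.5535,-.106,.19],yaw)[:3]*.3)
```

```text
[0.568  0.2963 0.007 ]
[0.5671 0.237  0.007 ]
[0.5666 0.1761 0.007 ]
[0.5662 0.1165 0.007 ]
[ 1.7184 -1.1575  0.0821  0.     -0.      0.4966]
[ 0.51552 -0.34725  0.02463]
```

>>> {"fn": "send_rows", "kwargs": {
  "plan": "0.86 -0.58 0 0 0 -0.25; 0.86 -0.58 0 0 0 -0.25; 0.86 -0.58 0 0 0 -0.25; 0.86 -0.58 0 0 0 -0.25; 0.86 -0.58 0 0 0 -0.25; 0.86 -0.58 0 0 0 -0.25; 0.86 -0.58 0 0 0 -0.25",
  "fingers": 0.7
}}

```text
clock: 1.72
position: [0.3414, -0.3331, 0.2148]
tcp_rot: [0.0, 0.875, 0.485, -0.0]
ft_force: [-0.4, 0.2, -0.5]
gripper_width: 0.0642
```

Run:
```python
from h import *
s=arm.get_state();print(s["position"],s["joint_pos"])
print(rel([.5535,-.106,.16],np.radians(13.6)))
```

```text
[ 0.34140234 -0.33306266  0.21476546] [-1.02678006e+00 -1.01868213e-01  1.86258599e+00 -5.34413461e-04
  1.38036921e+00 -4.68346340e-01]
[ 1.0166e+00  1.9860e-01  1.8190e-01 -0.0000e+00  2.0000e-04 -2.5330e-01]
```

>>> {"fn": "send_rows", "kwargs": {
  "plan": "1 0.2 0.18 0 0 -0.253; 1 0.2 0.18 0 0 -0.253; 1 0.2 0.18 0 0 -0.253; 1 0.2 0.18 0 0 -0.253; 1 0.2 0.18 0 0 -0.253; 1 0.2 0.18 0 0 -0.253; 1 0.2 0.18 0 0 -0.253"
}}

```text
clock: 2.6
position: [0.5508, -0.1122, 0.1604]
tcp_rot: [0.0, 0.62, 0.785, -0.001]
ft_force: [-1.6, -0.8, 0.4]
gripper_width: 0.0642
```

Run:
```python
from h import *
s=arm.get_state();print(s["position"],s["joint_pos"])
im=imaging.capture("wrist"); c=imaging.camera_info("wrist"); cv2.imwrite("pics/w1.png",im)
for n in ["cart_slim_mid","cart_hex_mid","cart_square_mid","cart_wide_mid"]:
    print(n,[(np.round(d["at"],4),round(d["confidence"],2)) for d in models.spot_point("wrist",n)])
for k,p in [(0,[.5535,-.106]),(1,[.567,-.164]),(2,[.5815,-.2225]),(3,[.5957,-.2807])]: print(proj(c,p+[.098]))
print(rel([.5535,-.106,.046],np.radians(13.6)))
```

```text
[ 0.55078946 -0.112236    0.16042654] [-4.15105783e-01  1.72290022e-01  1.69124386e+00 -1.55026709e-03
  1.27827670e+00 -6.49063661e-01]
cart_slim_mid [(array([ 0.5993, -0.2817,  0.0534]), 0.58)]
cart_hex_mid [(array([ 0.4709, -0.07  ,  0.0446]), 0.79), (array([ 0.5556, -0.1028,  0.0535]), 0.56)]
cart_square_mid [(array([ 0.6831, -0.1806,  0.0428]), 0.88)]
cart_wide_mid [(array([ 0.5721, -0.1653,  0.0526]), 0.91)]
[260.86107555 192.45858038]
[260.0755119  265.89087508]
[260.43003212 330.7199706 ]
[260.48929261 387.40357525]
[ 0.0174  0.0132  0.3832  0.      0.0004 -0.001 ]
```

View pics/w1.png

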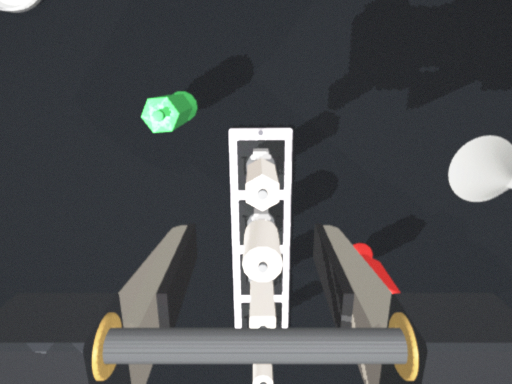

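The wrist view shows the hex's port at (262,193) px against (261,192) predicted. The wide, square and slim stubs follow at rows 266, 328 and 382. Positions agree within 1.5 mm.

>>> {"fn": "send_rows", "kwargs": {
  "plan": "0.017 0.0165 0 0 0 -0.001; 0.017 0.0165 0.16 0 0 -0.001; 0.017 0.0165 0.3 0 0 -0.001; 0.017 0.0165 0.383 0 0 -0.001; 0.017 0.0165 0.383 0 0 -0.001; 0.017 0.0165 0.383 0 0 -0.001"
}}

```text
clock: 3.6
position: [0.5555, -0.1063, 0.0475]
tcp_rot: [0.002, 0.618, 0.786, -0.0]
ft_force: [-0.4, -1.1, 0.3]
gripper_width: 0.0646
```

>>> {"fn": "send_rows", "kwargs": {
  "plan": "0 0 0 0 0 0; 0 0 0 0 0 0; 0 0 0 0 0 0; 0 0 0 0 0 0; 0 0 0 0 0 0",
  "fingers": 0
}}

```text
clock: 4.22
position: [0.5555, -0.1063, 0.0476]
tcp_rot: [0.002, 0.618, 0.786, -0.0]
ft_force: [0.3, -0.1, 0.1]
gripper_width: 0.0237
```

>>> {"fn": "send_rows", "kwargs": {
  "plan": "0 0 -0.03 0 0 0; 0 0 -0.06 0 0 0; 0 0 -0.1 0 0 0; 0 0 -0.2 0 0 0; 0 0 -0.36 0 0 0; 0 0 -0.36 0 0 0; 0 0 -0.36 0 0 0"
}}

```text
clock: 5.1
position: [0.5554, -0.1061, 0.1561]
tcp_rot: [0.002, 0.618, 0.786, 0.0]
ft_force: [-0.1, -0.8, -0.5]
gripper_width: 0.0237
```

Run:
```python
from h import *
s=arm.get_state();print(s["position"],s["joint_pos"])
im=imaging.capture("scene"); cv2.imwrite("pics/s1.png",im)
print(rel([.567,.1165,.155],0))
```

```text
[ 0.55537781 -0.10608225  0.15612347] [-4.01905098e-01  1.81563464e-01  1.68958900e+00 -9.14106802e-04
  1.26653763e+00 -6.38885096e-01]
[ 7.107e-01  2.139e-01 -1.000e-03  4.000e-04  5.000e-04  7.550e-02]
```

View pics/s1.png

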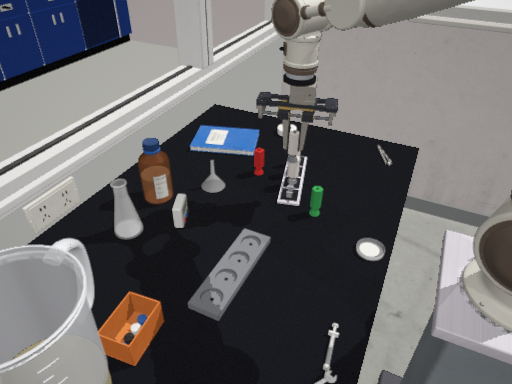

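Run:
```python
import cv2
im=cv2.imread("pics/s1.png")[80:220,230:350]; cv2.imwrite("pics/s1c.png",cv2.resize(im,None,fx=4,fy=4,interpolation=cv2.INTER_CUBIC))
```

```text
(no output)
```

View pics/s1c.png

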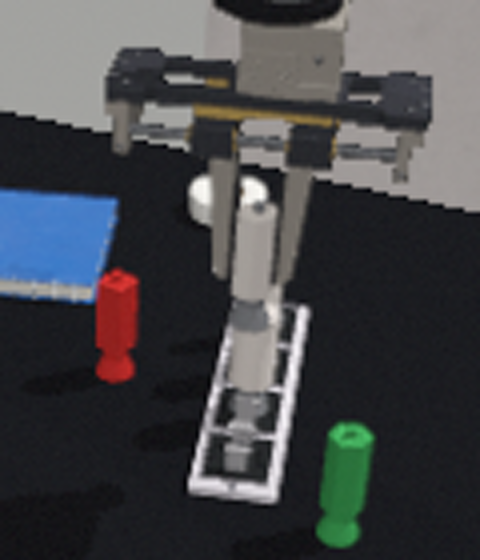

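>>> {"fn": "send_rows", "kwargs": {
  "plan": "0.71 0.214 0 0 0 0.0755; 0.71 0.214 0 0 0 0.0755; 0.71 0.214 0 0 0 0.0755; 0.71 0.214 0 0 0 0.0755; 0.71 0.214 0 0 0 0.0755; 0.71 0.214 0.15 0 0 0.0755; 0.71 0.214 0.25 0 0 0.0755; 0.71 0.214 0.25 0 0 0.0755; 0.71 0.214 0.25 0 0 0.0755"
}}

```text
clock: 6.28
position: [0.5679, 0.1155, 0.0807]
tcp_rot: [0.001, 0.707, 0.707, 0.0]
ft_force: [0.0, 0.0, -0.1]
gripper_width: 0.0237
```

Run:
```python
from h import *
s=arm.get_state();print(s["position"],s["joint_pos"])
im=imaging.capture("wrist"); cv2.imwrite("pics/w2.png",im)
print(rel([.567,.1165,.0435],0))
```

```text
[0.56788928 0.11547586 0.08066166] [-0.00689081  0.30613514  1.70189583 -0.00176254  1.13103673 -0.00534024]
[ 0.0031 -0.0051  0.1259  0.0012  0.0005 -0.0002]
```

View pics/w2.png

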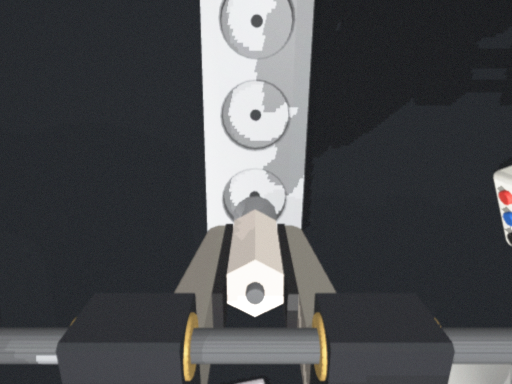

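Run:
```python
from h import *
c=imaging.camera_info("wrist")
for y in (.1165,.176,.2365,.296): print(y,proj(c,[.567,y,.007]))
print("foot",proj(c,[.568,.1155,.045]))
```

```text
0.1165 [252.38005476 193.57025474]
0.176 [252.13887138 113.18937181]
0.2365 [251.85382186  18.18891345]
0.296 [251.52398871 -91.73690288]
foot [253.77490361 214.01866704]
```

>>> {"fn": "send_rows", "kwargs": {
  "plan": "0 0 0.06 0 0 0; 0 0 0.1 0 0 0; 0 0 0.122 0 0 0; 0 0 0.122 0 0 0; 0 0 0.122 0 0 0"
}}

```text
clock: 6.95
position: [0.5688, 0.1156, 0.045]
tcp_rot: [0.002, 0.707, 0.707, 0.001]
ft_force: [0.1, -0.3, -1.2]
gripper_width: 0.0236
```

Run:
```python
from h import *
s=arm.get_state();print(s["position"],s["ft_force"])
```

```text
[0.56880687 0.11563102 0.04496504] [ 0.1313076  -0.25444086 -1.20342028]
```

>>> {"fn": "send_rows", "kwargs": {
  "plan": "0 0 0.007 0 0 0; 0 0 0.007 0 0 0; 0 0 0.007 0 0 0"
}}

```text
clock: 7.32
position: [0.5689, 0.1156, 0.043]
tcp_rot: [0.002, 0.707, 0.707, 0.001]
ft_force: [0.2, -0.0, -1.5]
gripper_width: 0.0238
```

>>> {"fn": "send_rows", "kwargs": {
  "plan": "0 0 0 0 0 0; 0 0 0 0 0 0; 0 0 0 0 0 0; 0 0 0 0 0 0; 0 0 0 0 0 0; 0 0 -0.1 0 0 0; 0 0 -0.25 0 0 0; 0 0 -0.4 0 0 0; 0 0 -0.4 0 0 0; 0 0 -0.4 0 0 0",
  "fingers": 0.7
}}

```text
clock: 8.57
position: [0.5679, 0.1158, 0.1623]
tcp_rot: [0.002, 0.707, 0.707, 0.001]
ft_force: [-0.3, -0.3, -0.8]
gripper_width: 0.0643
```

Run:
```python
from h import *
im=imaging.capture("wrist"); cv2.imwrite("pics/w3.png",im)
print(rel([.5685,-.164,.17],np.radians(13.6)))
```

```text
[-9.327e-01  4.400e-03 -2.710e-02  6.000e-04  6.000e-04 -7.570e-02]
```

View pics/w3.png

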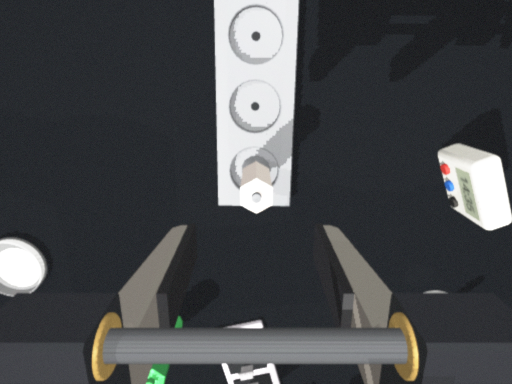

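Hex stands in the rightmost well (stub at 256,197 px). Next is the wide one.

>>> {"fn": "send_rows", "kwargs": {
  "plan": "-0.933 0.004 -0.01 0 0 -0.0757; -0.933 0.004 -0.01 0 0 -0.0757; -0.933 0.004 -0.01 0 0 -0.0757; -0.933 0.004 -0.01 0 0 -0.0757; -0.933 0.004 -0.01 0 0 -0.0757; -0.933 0.004 -0.01 0 0 -0.0757; -0.933 0.004 -0.01 0 0 -0.0757; -0.933 0.004 -0.01 0 0 -0.0757"
}}

```text
clock: 9.62
position: [0.5682, -0.1625, 0.1642]
tcp_rot: [0.001, 0.618, 0.786, -0.0]
ft_force: [0.9, -0.4, 0.1]
gripper_width: 0.0645
```

Run:
```python
from h import *
im=imaging.capture("wrist"); c=imaging.camera_info("wrist"); cv2.imwrite("pics/w4.png",im)
for p in [[.567,-.164],[.5815,-.2225]]: print(proj(c,p+[.098]))
print(rel([.5683,-.164,.0475],np.radians(13.6)))
```

```text
[252.61532896 199.44404723]
[253.06897134 271.68106638]
[-3.900e-03 -1.500e-03  3.899e-01  3.000e-04  4.000e-04  6.000e-04]
```

View pics/w4.png

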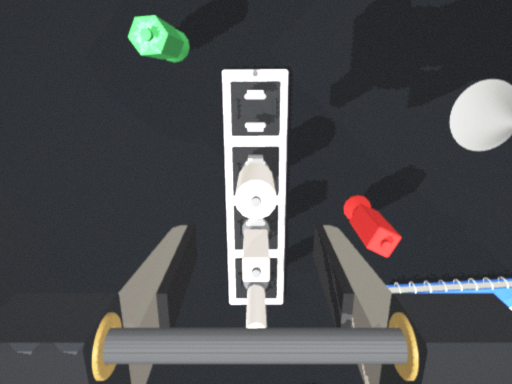

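>>> {"fn": "send_rows", "kwargs": {
  "plan": "-0.007 0.0025 0.1 0 0 0; -0.007 0.0025 0.25 0 0 0; -0.007 0.0025 0.39 0 0 0; -0.007 0.0025 0.39 0 0 0; -0.007 0.0025 0.39 0 0 0; -0.007 0.0025 0.39 0 0 0"
}}

```text
clock: 10.42
position: [0.5715, -0.1653, 0.0501]
tcp_rot: [0.003, 0.618, 0.787, 0.0]
ft_force: [-0.2, 0.2, 0.4]
gripper_width: 0.0643
```

>>> {"fn": "send_rows", "kwargs": {
  "plan": "0 0 0 0 0 0; 0 0 0 0 0 0; 0 0 0 0 0 0; 0 0 0 0 0 0; 0 0 0 0 0 0",
  "fingers": 0
}}

```text
clock: 11.05
position: [0.5714, -0.1653, 0.0502]
tcp_rot: [0.003, 0.618, 0.787, 0.0]
ft_force: [-0.6, 0.3, 2.1]
gripper_width: 0.0313
```

>>> {"fn": "send_rows", "kwargs": {
  "plan": "0 0 -0.03 0 0 0; 0 0 -0.06 0 0 0; 0 0 -0.1 0 0 0; 0 0 -0.2 0 0 0; 0 0 -0.38 0 0 0; 0 0 -0.38 0 0 0; 0 0 -0.38 0 0 0"
}}

```text
clock: 11.92
position: [0.571, -0.1651, 0.1649]
tcp_rot: [0.003, 0.618, 0.787, 0.0]
ft_force: [0.0, 0.2, -2.3]
gripper_width: 0.0316
```

Run:
```python
from h import *
im=imaging.capture("scene"); cv2.imwrite("pics/s2.png",cv2.resize(im[80:320,180:350],None,fx=3,fy=2.5))
print(rel([.568,.1755,.163],0))
```

```text
[ 1.1036e+00  2.6130e-01 -7.0000e-04  1.2000e-03  1.0000e-03  7.6200e-02]
```

View pics/s2.png

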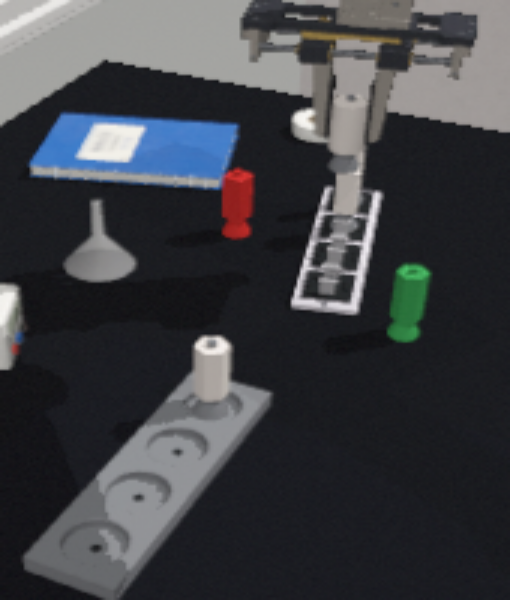

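>>> {"fn": "send_rows", "kwargs": {
  "plan": "1 0.237 0 0 0 0.076; 1 0.237 0 0 0 0.076; 1 0.237 0 0 0 0.076; 1 0.237 0 0 0 0.076; 1 0.237 0 0 0 0.076; 1 0.237 0 0 0 0.076; 1 0.237 0 0 0 0.076"
}}

```text
clock: 12.85
position: [0.5675, 0.1431, 0.1616]
tcp_rot: [0.002, 0.707, 0.708, -0.001]
ft_force: [0.5, -0.0, -0.3]
gripper_width: 0.0314
```

Run:
```python
from h import *
print(rel([.568,.1755,.08],0))
```

```text
[0.1087 0.0013 0.2716 0.0005 0.0011 0.0004]
```

>>> {"fn": "send_rows", "kwargs": {
  "plan": "0.109 0.001 0 0 0 0; 0.109 0.001 0 0 0 0; 0.109 0.001 0.14 0 0 0; 0.109 0.001 0.27 0 0 0; 0.109 0.001 0.27 0 0 0; 0.109 0.001 0.27 0 0 0"
}}

```text
clock: 13.6
position: [0.5691, 0.1746, 0.082]
tcp_rot: [0.002, 0.707, 0.707, 0.0]
ft_force: [0.7, 0.5, 0.4]
gripper_width: 0.0318
```

Run:
```python
from h import *
im=imaging.capture("wrist"); cv2.imwrite("pics/w5.png",im)
c=imaging.camera_info("wrist")
for y in (.1165,.176,.2365,.296): print(y,proj(c,[.567,y,.007]))
print(rel([.568,.1755,.045],0))
```

```text
0.1165 [250.84116854 262.1905605 ]
0.176 [250.57439216 192.52484443]
0.2365 [250.26237025 111.043757  ]
0.296 [249.90568127  17.89835368]
[ 2.400e-03 -6.200e-03  1.257e-01  1.700e-03  1.000e-03  1.000e-04]
```

View pics/w5.png

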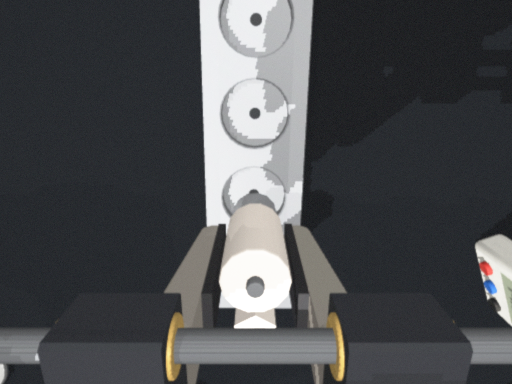

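>>> {"fn": "send_rows", "kwargs": {
  "plan": "0 0 0.06 0 0 0; 0 0 0.1 0 0 0; 0 0 0.124 0 0 0; 0 0 0.13 0 0 0; 0 0 0.13 0 0 0; 0 0 0.13 0 0 0"
}}

```text
clock: 14.4
position: [0.5693, 0.1748, 0.0451]
tcp_rot: [0.002, 0.707, 0.707, -0.0]
ft_force: [-6.4, -1.3, 12.7]
gripper_width: 0.0315
```

>>> {"fn": "send_rows", "kwargs": {
  "plan": "0 0 -0.004 0 0 0; 0 0 -0.004 0 0 0; 0 0 -0.004 0 0 0; 0 0 -0.004 0 0 0; 0 0 -0.004 0 0 0; 0 0 -0.1 0 0 0; 0 0 -0.25 0 0 0; 0 0 -0.4 0 0 0; 0 0 -0.4 0 0 0; 0 0 -0.4 0 0 0",
  "fingers": 0.7
}}

```text
clock: 15.65
position: [0.5684, 0.1752, 0.1643]
tcp_rot: [0.002, 0.707, 0.707, -0.001]
ft_force: [-0.3, 0.1, -0.1]
gripper_width: 0.0644
```

Run:
```python
from h import *
im=imaging.capture("wrist"); cv2.imwrite("pics/w6.png",im)
print(rel([.585,-.222,.17],np.radians(13.6)))
```

```text
[-1.3239e+00  5.6100e-02 -1.6600e-02 -1.0000e-04  1.3000e-03 -7.5300e-02]
```

View pics/w6.png

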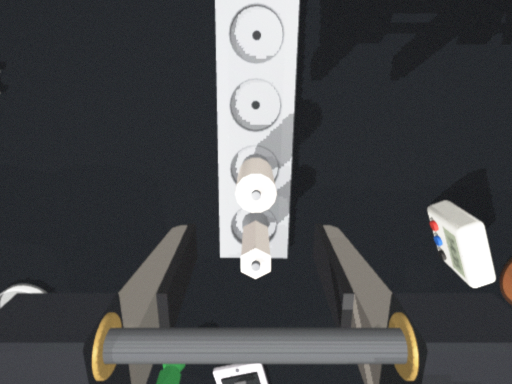

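Both stand upright in their wells (stubs at 256,195 and 256,265 px). Next is the square one.

>>> {"fn": "send_rows", "kwargs": {
  "plan": "-1 0.042 -0.015 0 0 -0.057; -1 0.042 -0.015 0 0 -0.057; -1 0.042 -0.015 0 0 -0.057; -1 0.042 -0.015 0 0 -0.057; -1 0.042 -0.015 0 0 -0.057; -1 0.042 -0.015 0 0 -0.057"
}}

```text
clock: 16.45
position: [0.5796, -0.128, 0.1672]
tcp_rot: [0.0, 0.643, 0.766, -0.002]
ft_force: [-0.5, 0.2, -0.0]
gripper_width: 0.0641
```

Run:
```python
from h import *
print(rel([.585,-.222,.165],np.radians(13.6)))
```

```text
[-0.3117 -0.0367  0.0083 -0.001   0.0009 -0.0199]
```

>>> {"fn": "send_rows", "kwargs": {
  "plan": "-0.312 -0.037 0.008 0 0 -0.02; -0.312 -0.037 0.008 0 0 -0.02; -0.312 -0.037 0.008 0 0 -0.02; -0.312 -0.037 0.008 0 0 -0.02"
}}

```text
clock: 16.95
position: [0.5846, -0.2201, 0.164]
tcp_rot: [-0.001, 0.618, 0.786, -0.002]
ft_force: [0.4, -0.8, -0.5]
gripper_width: 0.0644
```

Run:
```python
from h import *
im=imaging.capture("wrist"); c=imaging.camera_info("wrist"); cv2.imwrite("pics/w7.png",im)
for p in [[.5815,-.2225],[.5957,-.2807]]: print(proj(c,p+[.098]))
print(rel([.584,-.2235,.0475],np.radians(13.6)))
```

```text
[250.1311315  200.39753468]
[250.45734026 272.16771579]
[-1.040e-02 -3.600e-03  3.894e-01 -1.300e-03  3.000e-04  6.000e-04]
```

View pics/w7.png

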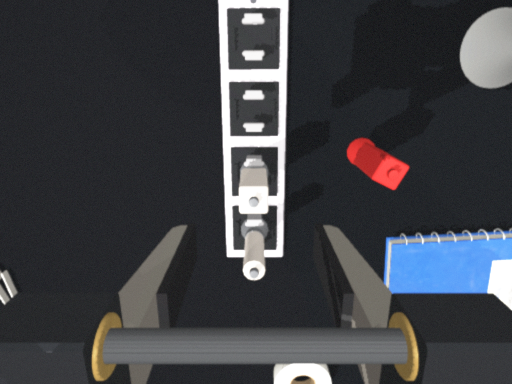

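>>> {"fn": "send_rows", "kwargs": {
  "plan": "-0.01 -0.001 0.1 -0.001 0 0; -0.01 -0.001 0.25 -0.001 0 0; -0.01 -0.001 0.39 -0.001 0 0; -0.01 -0.001 0.39 -0.001 0 0; -0.01 -0.001 0.39 -0.001 0 0; -0.01 -0.001 0.39 -0.001 0 0"
}}

```text
clock: 17.75
position: [0.5865, -0.2238, 0.0501]
tcp_rot: [0.002, 0.617, 0.787, -0.0]
ft_force: [0.7, -0.4, 0.5]
gripper_width: 0.0645
```

>>> {"fn": "send_rows", "kwargs": {
  "plan": "0 0 0 0 0 0; 0 0 0 0 0 0; 0 0 0 0 0 0; 0 0 0 0 0 0; 0 0 0 0 0 0",
  "fingers": 0
}}

```text
clock: 18.38
position: [0.5862, -0.2238, 0.0499]
tcp_rot: [0.002, 0.617, 0.787, -0.001]
ft_force: [-1.0, -0.2, -0.3]
gripper_width: 0.0221
```

>>> {"fn": "send_rows", "kwargs": {
  "plan": "0 0 -0.03 0 0 0; 0 0 -0.06 0 0 0; 0 0 -0.1 0 0 0; 0 0 -0.2 0 0 0; 0 0 -0.38 0 0 0; 0 0 -0.38 0 0 0; 0 0 -0.38 0 0 0"
}}

```text
clock: 19.25
position: [0.586, -0.2234, 0.1644]
tcp_rot: [0.002, 0.617, 0.787, -0.001]
ft_force: [0.4, 0.2, -1.3]
gripper_width: 0.0219
```

Run:
```python
from h import *
im=imaging.capture("scene"); cv2.imwrite("pics/s3.png",cv2.resize(im[80:320,180:350],None,fx=3,fy=2.5))
print(rel([.568,.235,.163],0))
```

```text
[ 1.4969e+00  3.0640e-01 -3.7000e-03  3.0000e-04  9.0000e-04  7.6300e-02]
```

View pics/s3.png

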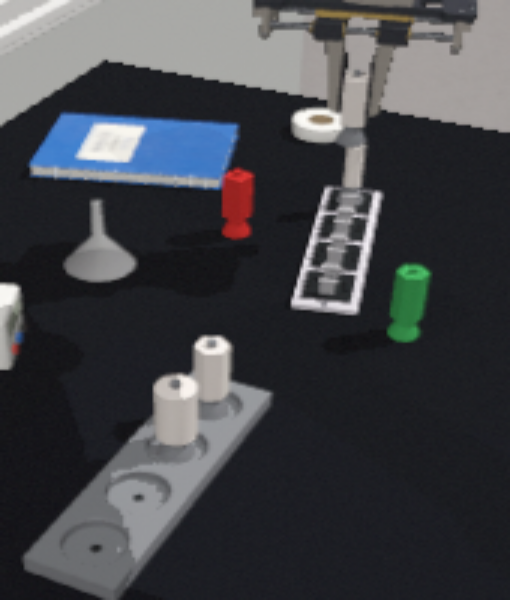

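>>> {"fn": "send_rows", "kwargs": {
  "plan": "1 0.205 -0.02 0 0 0.05; 1 0.205 -0.02 0 0 0.05; 1 0.205 -0.02 0 0 0.05; 1 0.205 -0.02 0 0 0.05; 1 0.205 -0.02 0 0 0.05; 1 0.205 -0.02 0 0 0.05"
}}

```text
clock: 20.05
position: [0.5721, 0.0867, 0.1666]
tcp_rot: [-0.0, 0.675, 0.738, -0.001]
ft_force: [-0.1, 0.3, -0.5]
gripper_width: 0.0219
```

Run:
```python
from h import *
print(rel([.568,.2355,.163],0))
```

```text
[ 0.4953  0.03    0.0113 -0.0007  0.0005  0.028 ]
```

>>> {"fn": "send_rows", "kwargs": {
  "plan": "0.495 0.03 0 0 0 0.028; 0.495 0.03 0 0 0 0.028; 0.495 0.03 0 0 0 0.028; 0.495 0.03 0 0 0 0.028; 0.495 0.03 0 0 0 0.028; 0.495 0.03 0.15 0 0 0.028; 0.495 0.03 0.28 0 0 0.028; 0.495 0.03 0.28 0 0 0.028; 0.495 0.03 0.28 0 0 0.028"
}}

```text
clock: 21.18
position: [0.5691, 0.2345, 0.0841]
tcp_rot: [0.0, 0.708, 0.707, -0.0]
ft_force: [0.9, -0.1, -0.3]
gripper_width: 0.0217
```

Run:
```python
from h import *
im=imaging.capture("wrist"); cv2.imwrite("pics/w8.png",im)
c=imaging.camera_info("wrist")
for y in (.1165,.176,.2365,.296): print(y,proj(c,[.567,y,.007]))
print(rel([.5685,.235,.0455],0))
```

```text
0.1165 [251.51630133 322.481548  ]
0.176 [251.23860654 261.58602959]
0.2365 [250.91735599 191.13919773]
0.296 [250.55471281 111.61540256]
[ 0.0006 -0.0041  0.131   0.0005  0.0003 -0.0002]
```

View pics/w8.png

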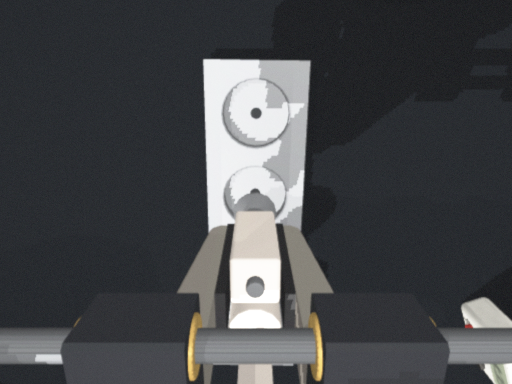

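>>> {"fn": "send_rows", "kwargs": {
  "plan": "0 0 0.06 0 0 0; 0 0 0.1 0 0 0; 0 0 0.125 0 0 0; 0 0 0.13 0 0 0; 0 0 0.13 0 0 0; 0 0 0.13 0 0 0"
}}

```text
clock: 21.98
position: [0.57, 0.2349, 0.0462]
tcp_rot: [0.001, 0.707, 0.707, 0.0]
ft_force: [0.4, -0.0, -0.3]
gripper_width: 0.0217
```

>>> {"fn": "send_rows", "kwargs": {
  "plan": "0 0 0 0 0 0; 0 0 0 0 0 0; 0 0 0 0 0 0; 0 0 0 0 0 0; 0 0 0 0 0 0; 0 0 -0.1 0 0 0; 0 0 -0.25 0 0 0; 0 0 -0.4 0 0 0; 0 0 -0.4 0 0 0; 0 0 -0.4 0 0 0",
  "fingers": 0.7
}}

```text
clock: 23.22
position: [0.5693, 0.2349, 0.1655]
tcp_rot: [0.001, 0.707, 0.707, 0.0]
ft_force: [0.1, -0.0, -0.2]
gripper_width: 0.0642
```

Run:
```python
from h import *
im=imaging.capture("wrist"); cv2.imwrite("pics/w9.png",im)
print(rel([.599,-.281,.167],np.radians(13.6)))
```

```text
[-1.7193e+00  1.0200e-01 -5.7000e-03 -2.0000e-04  4.0000e-04 -7.5800e-02]
```

View pics/w9.png

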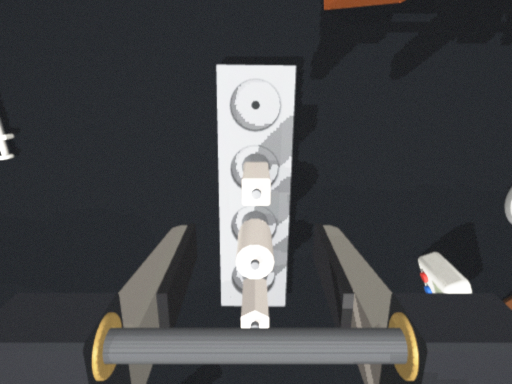

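The square stands in the third well (256,193 px). Last is the slim one.

>>> {"fn": "send_rows", "kwargs": {
  "plan": "-1 0.06 -0.01 0 0 -0.04; -1 0.06 -0.01 0 0 -0.04; -1 0.06 -0.01 0 0 -0.04; -1 0.06 -0.01 0 0 -0.04; -1 0.06 -0.01 0 0 -0.04; -1 0.06 -0.01 0 0 -0.04"
}}

```text
clock: 24.02
position: [0.5855, -0.0683, 0.166]
tcp_rot: [-0.001, 0.663, 0.748, -0.002]
ft_force: [-0.1, 1.0, 1.2]
gripper_width: 0.0643
```

Run:
```python
from h import *
print(rel([.599,-.281,.165],np.radians(13.6)))
```

```text
[-7.093e-01 -4.020e-02  4.100e-03 -1.100e-03  1.000e-04 -3.740e-02]
```

>>> {"fn": "send_rows", "kwargs": {
  "plan": "-0.71 -0.04 0 -0.001 0 -0.037; -0.71 -0.04 0 -0.001 0 -0.037; -0.71 -0.04 0 -0.001 0 -0.037; -0.71 -0.04 0 -0.001 0 -0.037; -0.71 -0.04 0 -0.001 0 -0.037; -0.71 -0.04 0 -0.001 0 -0.037; -0.71 -0.04 0 -0.001 0 -0.037"
}}

```text
clock: 24.9
position: [0.5993, -0.2791, 0.1659]
tcp_rot: [-0.001, 0.618, 0.786, -0.0]
ft_force: [-0.6, 0.3, 0.8]
gripper_width: 0.0639
```

Run:
```python
from h import *
im=imaging.capture("wrist"); c=imaging.camera_info("wrist"); cv2.imwrite("pics/w10.png",im)
print(proj(c,[.5957,-.2807,.098]))
print(rel([.599,-.2815,.0475],np.radians(13.6)))
```

```text
[249.77742465 198.04709031]
[-6.600e-03 -2.300e-03  3.953e-01 -2.000e-04 -1.000e-04  2.000e-04]
```

View pics/w10.png

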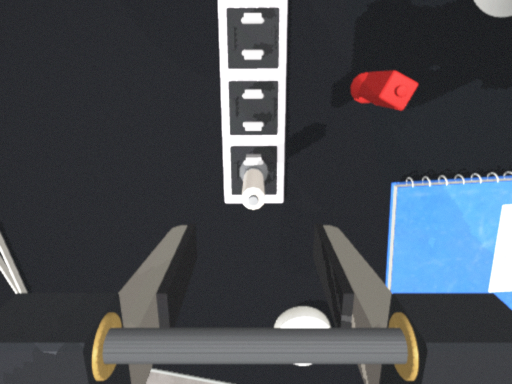

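>>> {"fn": "send_rows", "kwargs": {
  "plan": "-0.009 -0.002 0.1 0 0 0; -0.009 -0.002 0.25 0 0 0; -0.009 -0.002 0.395 0 0 0; -0.009 -0.002 0.395 0 0 0; -0.009 -0.002 0.395 0 0 0; -0.009 -0.002 0.395 0 0 0"
}}

```text
clock: 25.7
position: [0.6011, -0.2831, 0.0507]
tcp_rot: [0.002, 0.618, 0.786, -0.0]
ft_force: [0.5, -0.8, -0.2]
gripper_width: 0.0647
```

>>> {"fn": "send_rows", "kwargs": {
  "plan": "0 0 0 0 0 0; 0 0 0 0 0 0; 0 0 0 0 0 0; 0 0 0 0 0 0; 0 0 0 0 0 0; 0 0 0 0 0 0",
  "fingers": 0
}}

```text
clock: 26.45
position: [0.6008, -0.2831, 0.0505]
tcp_rot: [0.002, 0.618, 0.786, -0.0]
ft_force: [-0.5, 0.1, -1.2]
gripper_width: 0.017
```

>>> {"fn": "send_rows", "kwargs": {
  "plan": "0 0 -0.03 0 0 0; 0 0 -0.06 0 0 0; 0 0 -0.1 0 0 0; 0 0 -0.2 0 0 0; 0 0 -0.4 0 0 0; 0 0 -0.4 0 0 0; 0 0 -0.4 0 0 0"
}}

```text
clock: 27.32
position: [0.6007, -0.2829, 0.1713]
tcp_rot: [0.003, 0.618, 0.786, -0.0]
ft_force: [-0.2, 0.7, -1.5]
gripper_width: 0.0177
```

Run:
```python
from h import *
im=imaging.capture("scene"); cv2.imwrite("pics/s4.png",cv2.resize(im[80:320,180:350],None,fx=3,fy=2.5))
print(rel([.569,.294,.17],0))
```

```text
[ 1.8913e+00  3.5340e-01 -4.4000e-03  4.0000e-04  6.0000e-04  7.5900e-02]
```

View pics/s4.png

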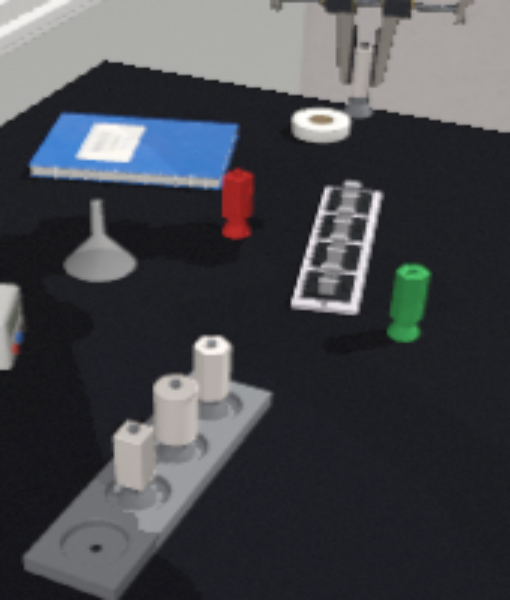

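>>> {"fn": "send_rows", "kwargs": {
  "plan": "1 0.19 0 0 0 0.04; 1 0.19 0 0 0 0.04; 1 0.19 0 0 0 0.04; 1 0.19 0 0 0 0.04; 1 0.19 0 0 0 0.04; 1 0.19 0 0 0 0.04"
}}

```text
clock: 28.12
position: [0.5827, 0.0265, 0.1672]
tcp_rot: [-0.001, 0.664, 0.748, -0.001]
ft_force: [0.2, -0.6, -0.1]
gripper_width: 0.0176
```

Run:
```python
from h import *
print(rel([.569,.294,.17],0))
```

```text
[ 8.91e-01  5.96e-02 -9.50e-03 -7.00e-04  1.00e-04  3.76e-02]
```

>>> {"fn": "send_rows", "kwargs": {
  "plan": "0.89 0.06 -0.01 0 0 0.0375; 0.89 0.06 -0.01 0 0 0.0375; 0.89 0.06 -0.01 0 0 0.0375; 0.89 0.06 -0.01 0 0 0.0375; 0.89 0.06 -0.01 0 0 0.0375; 0.89 0.06 -0.01 0 0 0.0375; 0.89 0.06 -0.01 0 0 0.0375; 0.89 0.06 0.15 0 0 0.0375; 0.89 0.06 0.28 0 0 0.0375; 0.89 0.06 0.28 0 0 0.0375; 0.89 0.06 0.28 0 0 0.0375"
}}

```text
clock: 29.5
position: [0.5705, 0.2929, 0.0851]
tcp_rot: [-0.0, 0.708, 0.707, 0.0]
ft_force: [-0.8, 0.1, -0.6]
gripper_width: 0.0171
```

Run:
```python
from h import *
im=imaging.capture("wrist"); cv2.imwrite("pics/w11.png",im)
print(rel([.569,.2945,.0455],0))
```

```text
[ 0.0038 -0.0068  0.1344  0.0006 -0.0002 -0.0003]
```

View pics/w11.png

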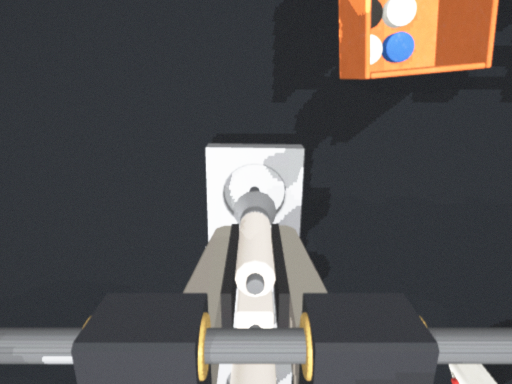

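>>> {"fn": "send_rows", "kwargs": {
  "plan": "0.002 -0.002 0.06 0 0 0; 0.002 -0.002 0.1 0 0 0; 0.002 -0.002 0.125 0 0 0; 0.002 -0.002 0.133 0 0 0; 0.002 -0.002 0.133 0 0 0; 0.002 -0.002 0.133 0 0 0"
}}

```text
clock: 30.3
position: [0.5707, 0.294, 0.0461]
tcp_rot: [0.001, 0.707, 0.707, 0.001]
ft_force: [0.0, 0.4, -0.9]
gripper_width: 0.0176
```

>>> {"fn": "send_rows", "kwargs": {
  "plan": "0 0 0 0 0 0; 0 0 0 0 0 0; 0 0 0 0 0 0; 0 0 0 0 0 0; 0 0 0 0 0 0; 0 0 -0.1 0 0 0; 0 0 -0.25 0 0 0; 0 0 -0.4 0 0 0; 0 0 -0.6 0 0 0; 0 0 -0.6 0 0 0; 0 0 -0.6 0 0 0",
  "fingers": 0.7
}}

```text
clock: 31.68
position: [0.57, 0.2939, 0.2257]
tcp_rot: [0.0, 0.707, 0.707, 0.001]
ft_force: [0.1, 0.7, -0.5]
gripper_width: 0.0644
```

Run:
```python
from h import *
im=imaging.capture("wrist"); sc=imaging.capture("scene"); 
cv2.imwrite("pics/end.png",np.hstack([cv2.resize(im[:300],(400,300)),cv2.resize(sc[120:345,160:460],(400,300))]))
for n,c in [("wrist",imaging.camera_info("wrist")),("top",0)]: pass
for cam in ("wrist","scene"):
  for n in ["funnel","timer","rack","cart_slim_mid","cart_hex_mid","cart_square_mid","cart_wide_mid"]:
    print(cam,n,[(np.round(d["at"],3),round(d["confidence"],2)) for d in models.spot_point(cam,n)])
```

```text
wrist funnel []
wrist timer [(array([0.769, 0.107, 0.003]), 0.82)]
wrist rack [(array([0.569, 0.207, 0.003]), 0.63)]
wrist cart_slim_mid [(array([0.569, 0.294, 0.05 ]), 0.86)]
wrist cart_hex_mid [(array([0.569, 0.116, 0.051]), 0.88)]
wrist cart_square_mid [(array([0.565, 0.235, 0.051]), 0.64)]
wrist cart_wide_mid [(array([0.568, 0.176, 0.048]), 0.84)]
scene funnel [(array([ 0.769, -0.06 , -0.005]), 0.45)]
scene timer [(array([ 0.768,  0.106, -0.001]), 0.55)]
scene rack [(array([ 0.567,  0.206, -0.002]), 0.95), (array([ 0.58 , -0.194, -0.002]), 0.42)]
scene cart_slim_mid [(array([0.573, 0.295, 0.047]), 0.76)]
scene cart_hex_mid [(array([0.569, 0.114, 0.051]), 0.79), (array([ 0.472, -0.071,  0.05 ]), 0.79)]
scene cart_square_mid [(array([0.57 , 0.236, 0.053]), 0.74), (array([ 0.682, -0.175,  0.042]), 0.54)]
scene cart_wide_mid [(array([0.567, 0.18 , 0.049]), 0.96)]
```

View pics/end.png

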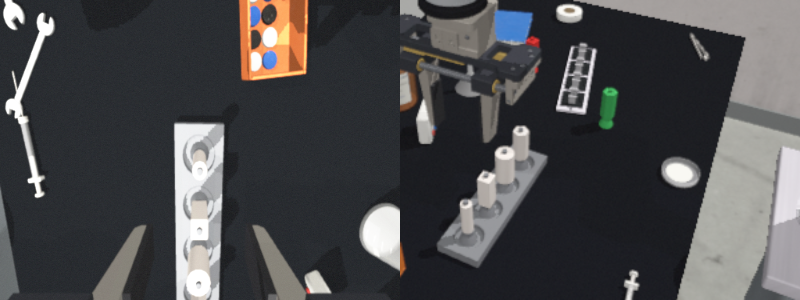

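All four stand upright in their wells, mid-points about 50 mm up (7 + 43 mm). The funnel, timer and both look-alikes are where they started, and the arm is clear.

```bash
python3 -c "
from station import arm
print(arm.finish_job(), arm.get_state()['clock'])"
```

```text
the job is handed in; nothing more can be done
the job is handed in; nothing more can be done
```

I moved all four cartridges from the strip to the rack in reverse order and handed the job in after about 32.5 s of the 112 s allowed. From rightmost to leftmost well they now stand hex, wide, square, slim.

- **Cartridges:** The last wrist and scene pictures show all four upright. The detected mid-points lie within about 5 mm of the well centres and about 50 mm up, as expected with the feet on the well floors.
- **Bystanders:** The timer, the funnel and the red and green look-alikes read within about 9 mm of their first positions, and I never went near them. The funnel was out of the last wrist picture, so that check rests on the scene camera alone, at 0.45 confidence.
- **Forces:** The highest wrist force I read between moves was about 14 N, while pressing the wide cartridge onto its well floor. I did not see forces during the moves themselves.
- **Disagreements:** My strip position from the top camera was about 3 mm off what the wrist camera showed, so I corrected the last three grasps by that. One scene detection also reported a second "rack" at the strip, with a low confidence of 0.42, which I ignored.

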